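# Lock the ganache sheeter's roller shaft to its drive hub

## Task

Turn the red-handled crank of the ganache sheeter until the flat on its roller shaft (yellow line) faces straight up at the setscrew in the drive hub. Then take the yellow T-handle hex key from its orange stand, seat it gently in the setscrew, tighten clockwise until the screw seats firmly on the flat without forcing it, and stand the key back upright, fully down, in its stand. Leave the bowl, jar and spatula where they are.

Things in the scene. Friction and masses are not known exactly. Their poses are not given: they have to be found in the camera images.
- crank_grip (a point): middle of the red crank sleeve: horizontal cylinder, 20 mm diameter, 60 mm long (along this point's y), free to spin on its pin, 70 mm from the shaft axis, which is 100 mm above the table. The point turns with the shaft; its z axis is the flat's outward normal: vertical = flat up, sleeve straight above the shaft. Crank arm 32 mm away towards +y, ending 12 mm beyond the sleeve axis
- shaft (a joint): angle of the roller shaft about the machine's y axis, rad: 0 = flat and crank straight up, negative = crank leaning to the machine's -x side. Friction holds it where it is left (about 2 N at the crank). Steel D shaft, 20 mm diameter, flat 8 mm from the axis, yellow line on the flat between hub and white side plate
- machine: fixed ganache sheeter. Origin: centre of the underside of its aluminium base (150 x 330 x 12 mm); z up, y along the shaft (at x 0, z 100 mm). White side plates (y -74 and 9 mm) 130 mm high with a white roller between; crank at the -y end; grey gear box y 90 to 160 mm, 157 mm high; steel hub y 40 to 86 mm with a round boss on top, 41 mm wide, rim 134 mm above the table
- socket (a point): centre of the mouth of the setscrew's hex socket, on top of the hub (machine x 0, y 60 mm), 137 mm above the table at joint setscrew 0. z up. Hexagon 14.8 mm across flats, 15 mm deep, flat bottom; this point's x axis is square to one of its flats and turns with the screw. Pressing with some 30 N can drive the steep thread
- setscrew (a joint): turn of the setscrew, rad, growing clockwise seen from above as it tightens and sinks (2.07 mm per rad); starts at 0 to 0.12. Friction 0.06 N m until its flat tip meets the shaft: on the flat near 1.1 rad, then torque climbs: 0.14 to 0.22 N m is firm, 0.3 is forcing it. On the round it stops near 0.15. A tilted flat is turned square. Tight: over 1.05, staying over 1.0 with the key out
- key_grip (a point): centre of the yellow bar of the T-handle hex key: bar 90 long (this point's x) x 16 wide (y) x 16 mm high. z up along the key. Below it a dark hex shank 14 mm across flats, one flat's normal along y, others every 60 degrees, to a blunt tip 93 mm below this point (last 5 mm taper to a 9.5 mm hexagon). 0.22 to 0.36 kg. In the socket it has about 6 degrees of play each way
- key_tip (a point): middle of the end of the key's tip, 93 mm below key_grip along the key
- stand_hole (a point): centre of the mouth of the round hole, 18 mm diameter, 45 mm deep, in the fixed orange stand (70 x 70 x 50 mm), 50 mm above the table. The key stands with its tip on the hole's floor, key_grip then 98 mm above the table
- bowl_mid (a point): bystander: steel bowl 124 mm wide, 55 mm high; point on its axis at mid height
- jar_mid (a point): bystander: amber jar with white lid, 60 mm wide, 85 mm high; point on its axis 40 mm up
- spatula_mid (a point): bystander: red-handled spatula 240 mm long lying flat; point near its middle

How it is judged:
On the way, in this order (a step that is already met when the one before it is completed fails the run):
1. the shaft is turned until its flat faces up at the setscrew, before the screw is tightened (value of joint shaft between -0.2 and 0.2 rad and value of joint setscrew below 0.4 rad), for 0.2 s.
2. the setscrew is tightened onto the flat with the key in its socket (value of joint setscrew above 1.05 rad and horizontal distance between key_tip and socket below 0.004 m and z of key_tip in the frame of socket below -0.006 m), for 0.2 s.
At the end, for the whole second after the job is handed in: The setscrew stands tightened past 1.0 rad, the flat faces up within 0.1 rad, and the key stands at rest upright (within 0.12 rad) in the stand's hole, its tip within 5 mm of the floor (value of joint setscrew above 1 rad and value of joint shaft between -0.1 and 0.1 rad and horizontal distance between key_tip and stand_hole below 0.005 m and z of key_tip in the frame of stand_hole below -0.04 m and angle between key_grip's own z axis and vertical below 0.12 rad and linear speed of key below 0.02 m/s); the robot touches nothing.
It fails at once if the key is forced: over 80 N of contact between key and machine, its setscrew included (pressing hard, or tightening with about 0.3 N m) (contact force between key and machine above 80 N).
It fails at once if the bowl, jar or spatula is moved by more than 20 mm (distance of any of bowl_mid, jar_mid, spatula_mid from where it was at the start of the episode above 0.02 m).
It also fails if it takes over 72 s, if anything falls off the work surface, if the arm or the gripper's body presses on something with over 40 N, if the wrist force passes 120 N, or if a joint passes its speed limit or range.

## Robot

A 7-joint arm with a two-finger parallel gripper is mounted at the origin on the work surface. World frame = base frame: x ahead of the robot, y to its left, z up, the work surface at z = 0. Lengths are in m, angles in rad, forces in N, time in s.
With the tool pointing down it reaches from about 0.4 to 0.925 m from the base axis. Payload 4.1 kg.
Tool frame: the origin (TCP) lies between the finger pads; the fingertips stand 8 mm ahead of it and the grasp point (between the pads) lies 11 mm behind it; z points along the fingers, y is the direction in which the jaws open and shut (so a half turn about z gives the same grasp; the last joint's range is limited). The gripper opens to 85 mm and grips with 20 to 120 N. Pads are 22 mm wide; open, the fingers measure 114 mm over their backs; the gripper's body (76 mm by 85 mm) begins 54 mm behind the grasp point. The pads swing forward as they close: fully open they stand 13 mm farther back than shut.
Start: joints at [-1.41, 0.398, 0.045, 1.537, -0.019, 1.207, -0.051], TCP at [0.167, 0.628, 0.239] pointing down, gripper open.
Joint ranges: [-2.82, 2.82], [-0.49, 2.23], [-1.37, 1.46], [0, 2.46], [-1.36, 4.5], [0.23, 2], [-2.94, 2.94]. Speed limits (rad/s): [2.57, 2.57, 3.14, 3.14, 3.14, 3.14, 3.14].

## Interface

Orientations are given as a rotation vector (axis times angle).
In Python, from plant import manip, viewer, ticket gives the robot as it stands. Calls block until the motion is done:
- manip.move_pose(position, orientation): joint-space move of the TCP to a pose.
- manip.servo_line(position, frame=None, feed=0.15): straight line of the TCP; frame=None keeps the orientation; feed is the mean speed in m/s.
- manip.movej(angles): joint-space move.
- manip.grip(opening, strength=None): opening from 0.0 (shut) to 1.0 (fully open); strength is the grip in N (None keeps the last); returns when the fingers have stopped.
- manip.wait(seconds).
- manip.inverse_kinematics(position, orientation): joint angles nearest the present ones, or None.
- manip.read_state(): the state.
- viewer.read_camera(name): name is "scene" or "side" or "wrist"; returns (picture, depth): 400x640x3 uint8, red, green, blue; 400x640 float32, m along the optical axis (not along the pixel's ray), 0 where there is no reading.
- viewer.camera_params(name): a dict with "fx", "fy", "cx", "cy" (pixels), "world_from_camera" (4x4, takes a point from camera to world coordinates). Camera axes: x right, y down, z forward; pixel columns grow to the right and rows downward; lengths in m; the calibration is good to about 2 mm. A picture is of the moment at which its call begins: read the wrist's pose just before it. camera_params takes no time and is no camera call; for the wrist camera it gives the pose at the moment of the call.
A pose or a line that the arm cannot do raises manip.Unreachable and nothing moves.
- ticket.finish_job(): hands the job in, once; it reports no verdict.
The state is a dict: "t": time; "joint_positions": joint angles; "qvel": joint speeds; "tau": joint torques, N m; "ee_pos": TCP position; "tcp_rot": TCP orientation; "force": force on the tool from outside, world axes, zero at the start; "moment": the same for the moment, N m; "finger_gap": opening from 0.0 (shut) to 1.0 (fully open).
Only numpy, scipy, OpenCV 4.12 (cv2) and the standard library are available. Lean on these libraries where they do the work, as an engineer would, in place of code of your own. Each camera call takes 0.05 s, during which the arm holds its last target. There are 200 camera calls.

## Working session

There is one attempt and no reset: what is moved stays moved. The work goes in short steps, each a Python script; the robot and the scene stay as the last script left them, time stands still between calls to the robot, and variables do not carry over. Pictures are saved under pics/ and viewed, about 8 in all and at most 12, crops included, and the job is handed in when it is done.

```bash
ls; mkdir -p pics
python3 - <<'E'
from plant import manip, viewer
import cv2,numpy as np
for n in ("scene","side"):
    p,d=viewer.read_camera(n); c=viewer.camera_params(n)
    np.savez(f"{n}.npz",p=p,d=d,T=c["world_from_camera"],k=[c["fx"],c["fy"],c["cx"],c["cy"]])
    cv2.imwrite(f"pics/{n}0.png",p[:,:,::-1]); print(n,c)
s=manip.read_state();print(s["t"],s["ee_pos"],s["tcp_rot"],s["force"])
E
```

```text
pics
scene {'fx': 375.363930160231, 'fy': 375.363930160231, 'cx': 316.78153237104385, 'cy': 190.1335215475331, 'world_from_camera': array([[-0.78256696,  0.47858474, -0.39817784,  0.9112155 ],
       [ 0.6225644 ,  0.59994937, -0.50246824,  0.42852033],
       [-0.00158709, -0.64110639, -0.76745038,  0.79316938],
       [ 0.        ,  0.        ,  0.        ,  1.        ]])}
side {'fx': 407.56126138778427, 'fy': 407.56126138778427, 'cx': 319.6599395535348, 'cy': 192.46700416762587, 'world_from_camera': array([[ 0.9751265 , -0.13779275,  0.173613  ,  0.3708202 ],
       [-0.22074704, -0.67433481,  0.70465829, -0.73490701],
       [ 0.01997649, -0.72545553, -0.68797908,  0.79445451],
       [ 0.        ,  0.        ,  0.        ,  1.        ]])}
0.1 [0.1668168  0.62766827 0.23837446] [-4.06725661e-01 -3.11505967e+00  2.70454600e-03] [-0.04216076  0.33782751  0.42249726]
```

View pics/scene0.png

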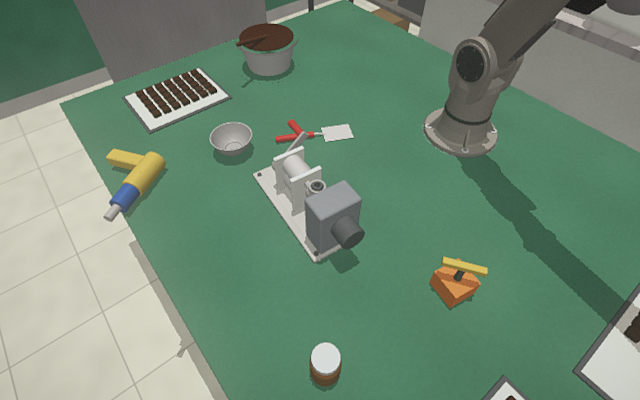

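View pics/side0.png

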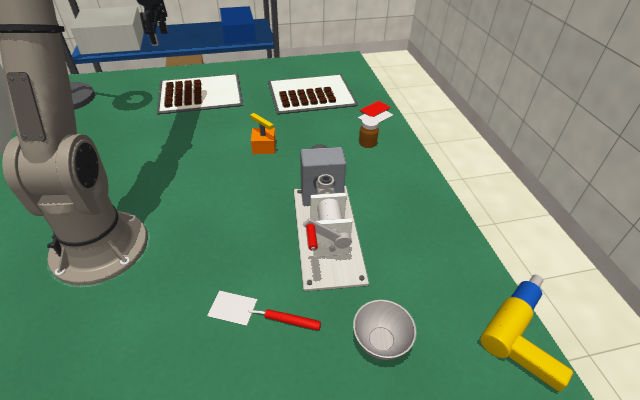

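The side view shows the machine around (330,220), with the sleeve at (311,237) leaning towards the robot, the key and stand at (263,130), the jar at (369,132), the bowl at (385,330) and the spatula at (265,313). Next I measure poses from depth and colour.

```bash
cat > vis.py <<'E'
import numpy as np,cv2
def cloud(d,k,T):
    v,u=np.mgrid[:d.shape[0],:d.shape[1]]
    P=np.stack([(u-k[2])/k[0]*d,(v-k[3])/k[1]*d,d],-1)
    return P@T[:3,:3].T+T[:3,3]
def ray(uv,z,k,T):
    r=T[:3,:3]@np.array([(uv[0]-k[2])/k[0],(uv[1]-k[3])/k[1],1]); o=T[:3,3]
    return o+r*(z-o[2])/r[2]
def load(n):
    f=np.load(f"{n}.npz"); return f["p"],f["d"],f["k"],f["T"],cloud(f["d"],f["k"],f["T"]),cv2.cvtColor(f["p"],cv2.COLOR_RGB2HSV)
E
python3 - <<'E'
from vis import *
np.set_printoptions(precision=4,suppress=True)
def rect(X):
    c,s,a=cv2.minAreaRect((X[:,:2]*1000).astype(np.float32)); return np.round(c,1),np.round(s,1),round(a,2)
boxes={"scene":dict(m=(240,130,370,270),k=(425,245,500,315)),"side":dict(m=(285,140,378,295),k=(240,105,285,160))}
for n in boxes:
    p,d,k,T,W,h=load(n); ok=d>0
    print("==",n)
    def sel(b): m=np.zeros(d.shape,bool); m[b[1]:b[3],b[0]:b[2]]=1; return m&ok
    m=sel(boxes[n]["m"]); S=h[...,1]; Z=W[...,2]
    base=m&(abs(Z-.012)<.005)&(S<60)
    lab=cv2.connectedComponents(base.astype(np.uint8))[1]
    print("base",rect(W[base]),base.sum())
    red=m&((h[...,0]<6)|(h[...,0]>174))&(S>150)&(Z>.05)
    X=W[red]; print("red",len(X),X.mean(0),X.min(0),X.max(0)) 
    if len(X)>5: print(np.linalg.svd(X-X.mean(0))[2][0])
    boss=m&(Z>.129)&(Z<.141)
    X=W[boss]; print("boss/plates z129-141",len(X))
    gb=m&(abs(Z-.157)<.004); print("gearbox top",rect(W[gb]),gb.sum())
    kk=sel(boxes[n]["k"])
    yel=kk&(h[...,0]>20)&(h[...,0]<35)&(S>120)
    X=W[yel]; print("yellow",len(X),X.min(0),X.max(0)); t=yel&(Z>.102); print("yellow top",rect(W[t]),t.sum(),np.median(W[t][:,2]))
    og=kk&(h[...,0]>5)&(h[...,0]<19)&(S>120); t=og&(abs(Z-.05)<.006); print("orange top",rect(W[t]),t.sum(),np.median(W[t][:,2]))
    tb=sel((200,150,420,380) if n=="side" else (200,120,420,380))&(abs(Z)<.02)&(S>80); print("table z",np.median(Z[tb]))
im=[cv2.resize(cv2.imread("pics/scene0.png")[140:270,240:370],None,fx=4.4,fy=4.4,interpolation=cv2.INTER_CUBIC)[:, :400],
    cv2.resize(cv2.imread("pics/side0.png")[145:275,290:360],None,fx=4.4,fy=4.4,interpolation=cv2.INTER_CUBIC)]
cv2.imwrite("pics/crop1.png",np.hstack(im))
E
```

```text
== scene
base (array([ 543.5, -124. ]), array([460.8, 268.8]), 64.58) 1768
red 28 [ 0.496  -0.1736  0.1529] [ 0.4862 -0.187   0.1447] [ 0.5011 -0.1659  0.1576]
[-0.2763  0.9124  0.3021]
boss/plates z129-141 734
gearbox top (array([556.1, -48.9]), array([275.8, 109.3]), 82.18) 1284
yellow 415 [ 0.3343  0.2658 -0.0021] [0.4734 0.3622 0.1107]
yellow top (array([443.4, 323.1]), array([17.5, 90.7]), 33.73) 337 0.10628526068432964
orange top (array([443.2, 322.6]), array([70.9, 71.9]), 80.43) 783 0.050652469829781555
table z 0.0005337523299054348
== side
base (array([554.7, -77.5]), array([330.4, 150.3]), 83.72) 3115
red 211 [ 0.4871 -0.2013  0.1543] [ 0.4764 -0.2287  0.1419] [ 0.4993 -0.1635  0.1592]
[-0.1135 -0.9925 -0.0457]
boss/plates z129-141 698
gearbox top (array([550.1, -74.1]), array([320.4, 110.2]), 81.8) 960
yellow 163 [ 0.41    0.2774 -0.0017] [0.4875 0.5194 0.1122]
yellow top (array([442.7, 318.1]), array([19.6, 89.1]), 35.63) 111 0.1066706144909334
orange top (array([441.7, 318. ]), array([76.4, 69.6]), 79.15) 299 0.05123382388449049
table z 0.0015787654805551887
```

View pics/crop1.png

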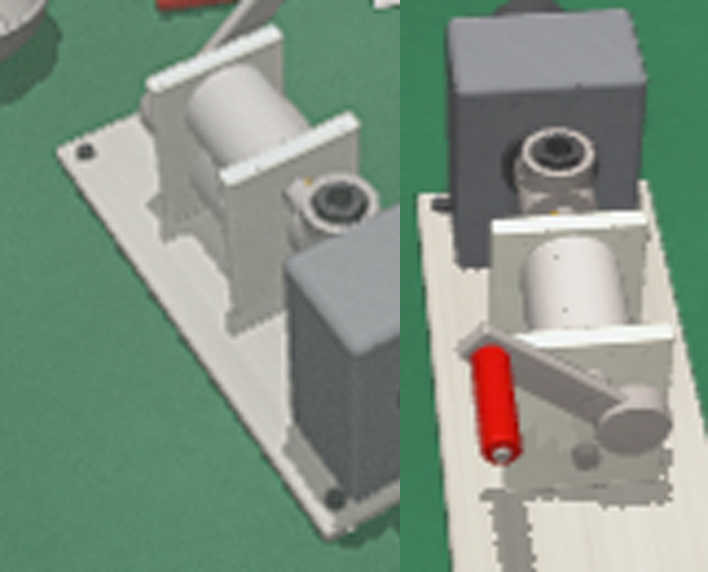

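Both views agree. The machine is at about (0.555,-0.078) with yaw about -6.3°, the crank leans about -0.83 rad, and the key bar runs at about 124°. Now wrist close-ups of the stand and the hub.

```bash
cat > rob.py <<'E'
from plant import manip, viewer, ticket
import numpy as np,cv2
from scipy.spatial.transform import Rotation as Ro
from vis import *
np.set_printoptions(precision=4,suppress=True)
def ori(a):  # tool down, jaw axis y at world angle a (rad)
    y=np.array([np.cos(a),np.sin(a),0]); z=np.array([0,0,-1.]); return Ro.from_matrix(np.stack([np.cross(y,z),y,z],1)).as_rotvec()
def snap(n,cam="wrist"):
    c=viewer.camera_params(cam); p,d=viewer.read_camera(cam)
    np.savez(f"{n}.npz",p=p,d=d,T=c["world_from_camera"],k=[c["fx"],c["fy"],c["cx"],c["cy"]])
    cv2.imwrite(f"pics/{n}.png",p[:,:,::-1])
def st(msg=""):
    s=manip.read_state(); print(msg,round(s["t"],2),s["ee_pos"],"F",s["force"],"M",s["moment"],"gap",round(s["finger_gap"],3)); return s
E
python3 - <<'E'
from rob import *
D=np.pi/180
for nm,p,a in [("key",[.443,.32,.26],34),("key",[.443,.32,.26],214),("crank",[.487,-.2,.26],-6.3),("crank",[.487,-.2,.26],173.7)]+[("sock",[.561,-.018,.26],-6.3+60*i+b) for i in range(6) for b in (0,)]:
    q=manip.inverse_kinematics(p,ori(a*D)); print(nm,a,q)
a=34*D; q0=manip.inverse_kinematics([.443,.32,.28],ori(a)); q1=manip.inverse_kinematics([.443,.32,.28],ori(a+np.pi))
a=a if (q1 is None or (q0 is not None and abs(q0[6])<abs(q1[6]))) else a+np.pi
manip.move_pose([.443,.32,.28],ori(a)); st("stand"); snap("w1")
c=viewer.camera_params("wrist")["world_from_camera"]; s=manip.read_state()
R=Ro.from_rotvec(s["tcp_rot"]).as_matrix(); print("cam in tool",R.T@(c[:3,3]-s["ee_pos"])); print(R.T@c[:3,:3])
E
```

```text
key 34 [-1.0192  0.2074  0.3694  1.7663 -0.0804  1.1826 -0.0332]
key 214 [-1.6511  0.457   1.2737  1.7787 -0.4601  1.2539 -2.804 ]
crank -6.3 [-0.4198  0.2238  0.8552  1.8189 -0.1821  1.1804  0.3829]
crank 173.7 [-0.685   0.3917  1.2769  1.8228 -0.3986  1.2265 -2.5409]
sock -6.3 [-0.7531  0.3208  0.8908  1.7419 -0.2656  1.2058  0.0988]
sock 53.7 [-0.7322  0.3122  0.8605  1.7415 -0.2522  1.2035  1.1333]
sock 113.7 [-0.6617  0.2886  0.7623  1.7401 -0.2126  1.1978  2.1425]
sock 173.7 [ 0.8454  0.4125 -1.1537  1.7032  0.392   1.285   2.6408]
sock 233.7 [-0.9601  0.5012  1.2718  1.7453 -0.5007  1.2748 -1.7734]
sock 293.7 [-0.8004  0.3434  0.9622  1.7428 -0.2995  1.2123 -0.9159]
stand 1.63 [0.4418 0.3221 0.2797] F [-0.4585 -0.4157 -0.5452] M [ 0.0318  0.0383 -0.0651] gap 1.002
cam in tool [ 0.084  -0.0007 -0.1339]
[[-0.0004 -0.9453 -0.3263]
 [ 1.     -0.0005  0.0004]
 [-0.0005 -0.3263  0.9453]]
```

View pics/w1.png

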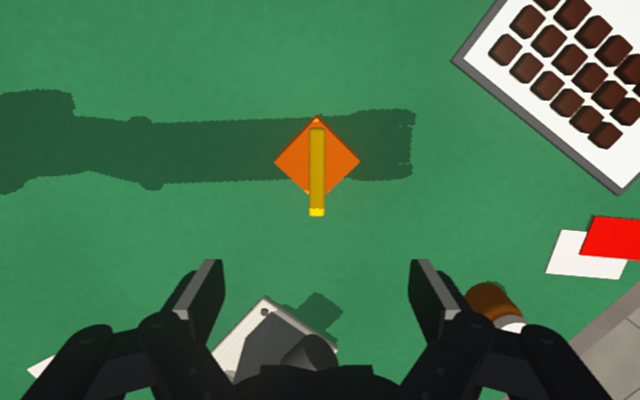

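The wrist view shows the key bar upright in the picture at (317,170), well aligned with the jaws, and the orange stand at (317,160). Now measure it precisely, then look at the hub and crank.

Run:
```python
from rob import *
p,d,k,T,W,h=load("w1"); ok=d>0
H,S,V=cv2.split(h); Z=W[...,2]
box=np.zeros(d.shape,bool); box[90:240,250:380]=1
def rc(m,z):
    v,u=np.nonzero(m); X=np.array([ray(q,z,k,T)[:2] for q in zip(u,v)])*1000
    return cv2.minAreaRect(X.astype(np.float32))
t=box&(H>20)&(H<35)&(S>120)&(abs(Z-.106)<.004); print("bar",rc(t,.106),np.median(Z[t]),t.sum())
o=box&(H>5)&(H<19)&(S>120)&(abs(Z-.05)<.005); print("stand",rc(o,.05),np.median(Z[o]))
D=np.pi/180
manip.move_pose([.561,-.018,.30],ori(-6.3*D)); st("hub"); snap("w2")
manip.move_pose([.490,-.20,.30],ori(-6.3*D)); st("crank"); snap("w3")
a=cv2.imread("pics/w2.png")[80:280,180:460]; b=cv2.imread("pics/w3.png")
cv2.imwrite("pics/c2.png",np.vstack([cv2.resize(a,(560,400),interpolation=cv2.INTER_CUBIC),cv2.resize(b,(320,200))[:, :].repeat(1,0) if 0 else cv2.copyMakeBorder(cv2.resize(b[:250],(512,200)),0,0,0,48,0)]))
```

```text
bar ((441.45050048828125, 321.7620849609375), (15.264225006103516, 88.20533752441406), 34.6582145690918) 0.10497717852260438 1290
stand ((442.57568359375, 321.2804260253906), (69.90428161621094, 70.2373046875), 79.8621597290039) 0.049210136767949
hub 3.02 [ 0.5611 -0.0154  0.2996] F [-1.2105  0.9242  0.2606] M [-0.0085  0.0079  0.0253] gap 1.003
crank 3.88 [ 0.4913 -0.1976  0.2999] F [-0.0348  0.805  -0.5363] M [ 0.0084 -0.0058  0.0451] gap 1.001
```

View pics/c2.png

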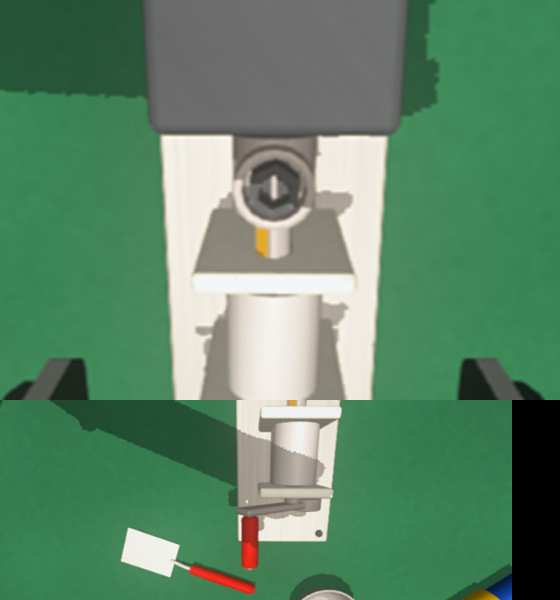

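The wrist close-up shows the setscrew at full-image pixel (316,173), its hex having flats to the left and right, and the yellow flat off to the left. The sleeve is at about (312,177) in the w3 picture. Now I compute these.

Run:
```python
from rob import *
p,d,k,T,W,h=load("w2"); H,S,V=cv2.split(h); Z=W[...,2]; ok=d>0
yy,xx=np.mgrid[:400,:640]
# rectify hub at z=.137 to a top-down image, 0.25mm/px, machine-aligned nominal
C=np.array([.561,-.018]); th=-6.3*np.pi/180; ex=np.array([np.cos(th),np.sin(th)]); ey=np.array([-ex[1],ex[0]])
n=161; g=(np.arange(n)-80)*.00025*1.5
def px(X): c=T[:3,:3].T@(X-T[:3,3]); return c[:2]/c[2]*k[:2]+k[2:]
M=np.array([[px(np.r_[C+ex*a-ey*b,.137]) for a in g] for b in g],np.float32)
top=cv2.remap(p,M[...,0],M[...,1],cv2.INTER_CUBIC)
cv2.imwrite("pics/top.png",cv2.resize(top[:,:,::-1],None,fx=4,fy=4))
gr=cv2.cvtColor(top,cv2.COLOR_RGB2GRAY)
print("fit px mm",np.linalg.norm(ray((316.5,173.5),.137,k,T)-ray((317.5,173.5),.137,k,T))*1000, "guess",ray((316.5,173.5),.137,k,T))
# boss rim points by depth
rim=ok&(abs(Z-.1345)<.0035)&(np.hypot(W[...,0]-C[0],W[...,1]-C[1])<.026)
X=(W[rim][:,:2]*1000).astype(np.float32); print("rim",rim.sum(),cv2.minEnclosingCircle(X),np.median(Z[rim]))
base=ok&(abs(Z-.012)<.005)&(S<60)&(xx>200)&(xx<440)&(yy>140)&(yy<290)
B=W[base]-np.r_[C,0]; u=B[:,:2]@ex; v=B[:,:2]@ey
for lo in np.arange(-.12,.0,.02):
    w=u[(v>=lo)&(v<lo+.02)]; print("base edges",lo,len(w),w.min()*1e3 if len(w) else 0,w.max()*1e3 if len(w) else 0,end=" | ")
print()
for nm in("w3","side"):
    p,d,k,T,W,h=load(nm); H,S,V=cv2.split(h); Z=W[...,2]
    red=((H<6)|(H>174))&(S>150)&(Z>.09)&(np.hypot(W[...,0]-.487,W[...,1]+.2)<.06)
    X=W[red]; Q=X[:,:2]-np.array([.5547,-.0775]); print(nm,red.sum(),"machine x",np.percentile(Q@ex,[1,50,99]),"y",np.percentile(Q@ey,[0.5,50,99.5]),"z",np.percentile(X[:,2],[1,50,99]))
    vv,uu=np.nonzero(red); R=np.array([ray(q,.148,k,T)[:2] for q in zip(uu,vv)])-np.array([.5547,-.0775]); print("  on z.148: x",np.percentile(R@ex,[1,50,99]),"y",np.percentile(R@ey,[.5,99.5]), "rect",cv2.minAreaRect((R*1000).astype(np.float32)))
```

```text
fit px mm 0.9457893721847968 guess [ 0.5613 -0.0127  0.137 ]
rim 948 ((561.629638671875, -15.087347984313965), 20.140748977661133) 0.1335748566020189
base edges -0.12 553 -73.88716809150775 75.02573959600174 | base edges -0.09999999999999999 331 -74.56699157569103 74.93545136682413 | base edges -0.07999999999999999 461 -74.74864463188273 75.1850122143294 | base edges -0.059999999999999984 676 -74.33933294796296 75.20237473113654 | base edges -0.03999999999999998 997 -74.60851602920768 75.36969265204864 | base edges -0.019999999999999976 1037 -74.47279835710067 75.27129105254586 | 
w3 1215 machine x [-0.0623 -0.0538 -0.045 ] y [-0.1543 -0.1232 -0.0956] z [0.148  0.1531 0.1555]
  on z.148: x [-0.0623 -0.0538 -0.045 ] y [-0.1555 -0.0956] rect ((-67.5298843383789, -119.26852416992188), (61.12709045410156, 17.984800338745117), 82.93506622314453)
side 211 machine x [-0.0621 -0.0537 -0.0446] y [-0.1573 -0.1304 -0.0965] z [0.1451 0.155  0.1579]
  on z.148: x [-0.0619 -0.0529 -0.0444] y [-0.1598 -0.0902] rect ((-66.48768615722656, -118.76982879638672), (71.01045227050781, 17.85001564025879), 83.393798828125)
```

View pics/top.png

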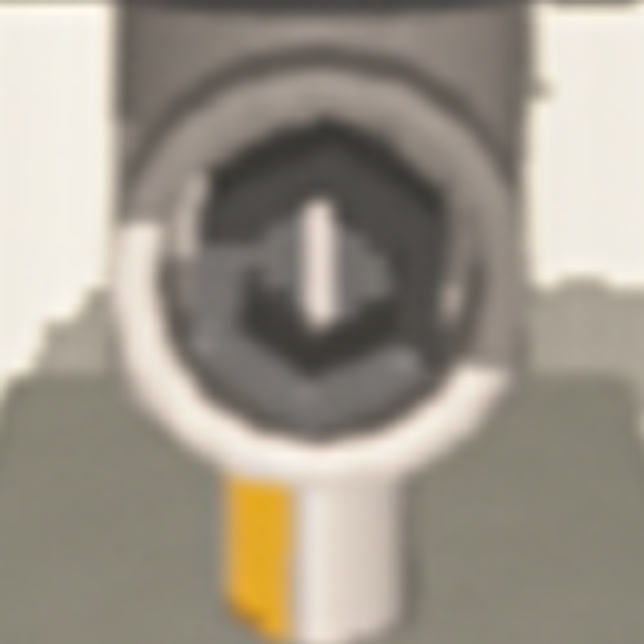

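```bash
cat >> rob.py <<'E'
TH=-6.3*np.pi/180; EX=np.array([np.cos(TH),np.sin(TH)]); EY=np.array([-EX[1],EX[0]])
MO=np.array([.5550,-.0765])
def mw(x,y,z): return np.r_[MO+EX*x+EY*y,z]
E
python3 - <<'E'
from rob import *
t0=-.876
def at(t,dz=0): return mw(.07*np.sin(t),-.126,.100+.07*np.cos(t)-.011+dz)
manip.move_pose(at(t0,.06),ori(TH)); manip.servo_line(at(t0),feed=.1); manip.wait(.2); st("at sleeve")
manip.grip(0.0,30); s=st("gripped")
for t in np.linspace(t0,0.0,7)[1:]:
    manip.servo_line(at(t),feed=.08); s=manip.read_state(); print(round(t,2),s["force"],s["ee_pos"]-at(t))
    if np.linalg.norm(s["force"])>35: print("HIGH"); break
manip.wait(.3); st("end")
E
```

```text
at sleeve 5.38 [ 0.4882 -0.196   0.1345] F [ 0.7792 -0.1864  0.4313] M [-0.0333 -0.0125  0.0136] gap 0.998
gripped 5.99 [ 0.4877 -0.1958  0.1338] F [-0.1958 -0.1458  0.5209] M [ 0.0168  0.0633 -0.0294] gap 0.223
-0.73 [ 0.447  -0.2432  2.4601] [ 0.0009 -0.0001  0.0007]
-0.58 [1.1704 0.0235 1.4326] [ 0.0009 -0.0001  0.0004]
-0.44 [ 2.1603  0.492  -0.9397] [ 0.0008 -0.0001  0.0002]
-0.29 [ 3.1886 -0.8958 -3.497 ] [ 0.0006 -0.0001 -0.    ]
-0.15 [ 2.6078 -0.3807 -3.5588] [ 0.0004 -0.     -0.0002]
0.0 [ 0.8886 -0.1983 -4.5635] [ 0.0003 -0.     -0.0003]
end 7.94 [ 0.5409 -0.2017  0.1588] F [ 1.5998 -0.1838 -5.7781] M [-0.2282 -0.3325 -0.0767] gap 0.222
```

Run:
```python
from rob import *
manip.grip(.6); manip.wait(.2); p=manip.read_state()["ee_pos"]; manip.servo_line(p+np.r_[0,0,.07],feed=.15)
manip.move_pose([.5615,-.025,.235],ori(TH)); manip.wait(.5); st("hub"); snap("w4")
p,d,k,T,W,h=load("w4")
n=161; g=(np.arange(n)-80)*.00025*1.5; C=np.array([.5615,-.0165])
def px(X): c=T[:3,:3].T@(X-T[:3,3]); return c[:2]/c[2]*k[:2]+k[2:]
def rect(z):
    M=np.array([[px(np.r_[C+EX*a-EY*b,z]) for a in g] for b in g],np.float32); return cv2.remap(p,M[...,0],M[...,1],cv2.INTER_CUBIC)
tops=[cv2.resize(rect(z)[:,:,::-1],(480,480),interpolation=cv2.INTER_CUBIC) for z in (.137,)]
cv2.line(tops[0],(240,0),(240,12),(0,0,255)); cv2.line(tops[0],(0,240),(12,240),(0,0,255))
full=cv2.resize(cv2.imread("pics/w4.png"),(320,200))
cv2.imwrite("pics/c4.png",np.hstack([tops[0],cv2.copyMakeBorder(full,0,280,0,0,0)]))
Z=W[...,2]
for z0,z1 in((.132,.1353),(.1355,.139)):
    m=(d>0)&(Z>z0)&(Z<z1)&(np.hypot(W[...,0]-C[0],W[...,1]-C[1])<.024); X=(W[m][:,:2]*1000).astype(np.float32); print(z0,m.sum(),cv2.minEnclosingCircle(X),np.median(Z[m]),X.mean(0))
```

```text
hub 10.41 [ 0.5615 -0.0254  0.235 ] F [-0.8947 -0.4779 -0.7507] M [ 0.0046  0.0035 -0.0255] gap 0.597
0.132 923 ((561.387939453125, -15.033965110778809), 20.199268341064453) 0.1331588629787784 [561.6808 -14.5429]
0.1355 412 ((561.3432006835938, -15.37362289428711), 13.447419166564941) 0.13618137224275412 [561.6644 -14.9471]
```

View pics/c4.png

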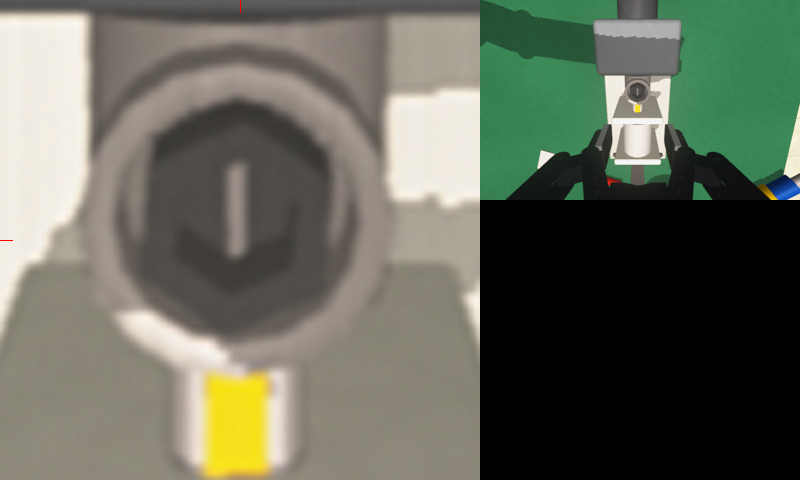

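The yellow flat is now centred at (237,425), so it faces up. The hex flats are square to machine x, and the screw angle is about 0.01 to 0.03 rad. The socket mouth is at about (0.5613,-0.0146). Now the key: a settled look, grasp, lift and tip check.

Run:
```python
from rob import *
D=np.pi/180; a=34.3*D
manip.move_pose([.4425,.3215,.22],ori(a)); manip.wait(.4); st("hover"); snap("w5")
p,d,k,T,W,h=load("w5"); H,S,V=cv2.split(h); Z=W[...,2]; ok=d>0
near=ok&(np.hypot(W[...,0]-.4425,W[...,1]-.3215)<.07)
def rc(m,z):
    v,u=np.nonzero(m); X=np.array([ray(q,z,k,T)[:2] for q in zip(u,v)])*1000
    return cv2.minAreaRect(X.astype(np.float32))
t=near&(H>20)&(H<35)&(S>120)&(abs(Z-.106)<.003); b=rc(t,.106); print("bar",b,np.median(Z[t]),t.sum())
o=near&(H>5)&(H<19)&(S>120)&(abs(Z-.05)<.005); s=rc(o,.05); print("stand",s,np.median(Z[o]))
ang=b[2] if b[1][0]<b[1][1] else b[2]-90
P=np.array(b[0])/1000
if np.hypot(*(P-[.4425,.3215]))<.006 and abs(ang-34.3)<4:
    manip.move_pose(np.r_[P,.15],ori(ang*D)); manip.servo_line(np.r_[P,.087],feed=.1); manip.wait(.2); s0=st("down")
    manip.grip(0.0,60); st("gripped")
    manip.servo_line(np.r_[P,.11],feed=.05); st("lift1"); manip.servo_line(np.r_[P,.24],feed=.15); manip.wait(.4); st("up"); snap("w6"); snap("sd6","side"); snap("sc6","scene")
```

```text
hover 12.23 [0.4428 0.3211 0.22  ] F [0.888  0.101  0.0268] M [-0.0004 -0.0197  0.0052] gap 0.597
bar ((441.67779541015625, 321.3157958984375), (14.861331939697266, 88.27825164794922), 34.74778747558594) 0.10502936395848542 1876
stand ((442.52581787109375, 321.3133544921875), (69.9942626953125, 70.15717315673828), 79.83393859863281) 0.049170829905587826
down 13.65 [0.4421 0.3217 0.0877] F [0.8656 1.4331 0.0215] M [-0.0187 -0.0177  0.0257] gap 0.598
gripped 14.06 [0.442  0.3215 0.0873] F [ 0.3381 -0.3888  2.1827] M [ 0.0163 -0.0051 -0.019 ] gap 0.175
lift1 14.67 [0.4414 0.3212 0.11  ] F [ 0.4201  0.5081 -3.187 ] M [-0.0308  0.0233 -0.006 ] gap 0.176
up 16.08 [0.4416 0.3212 0.2397] F [ 0.4034 -0.4068 -2.3643] M [-0.0203 -0.0074 -0.0428] gap 0.175
```

View pics/w6.png

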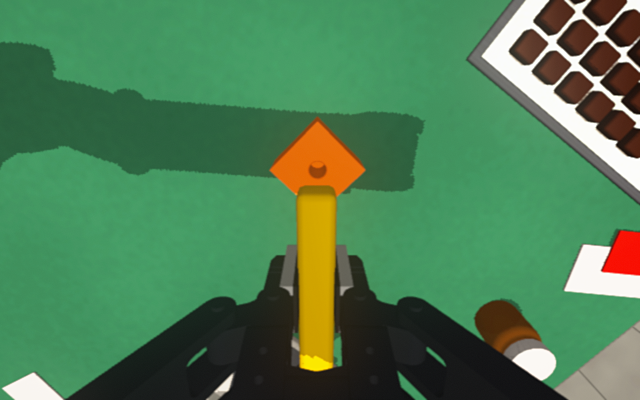

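The bar is held between the pads, the stand hole is visible at (317,170), and the tip is hidden behind the bar. I get the shank axis from the scene and side views and the hole by ray.

Run:
```python
from rob import *
p,d,k,T,W,h=load("w6"); g=h[...,2].astype(float)
print("bar top depth pts:"); 
H,S,V=cv2.split(h)
sub=(slice(158,184),slice(304,331)); m=(V[sub]<0.72*np.median(V[150:156,300:335])); v,u=np.nonzero(m); print("hole px",u.mean()+304,v.mean()+158,m.sum(),"bbox",u.min()+304,u.max()+304,v.min()+158,v.max()+158); print("hole",ray((u.mean()+304,v.mean()+158),.05,k,T))
yb=(H>20)&(H<35)&(S>120)&(d>0)&(abs(W[...,2]-.259)<.006); Q=W[yb]; c=Q.mean(0); n=np.linalg.svd(Q-c,full_matrices=False)[2]; print("bar top",yb.sum(),c,"normal",n[2]*np.sign(n[2][2]),"long",n[0])
R={}
for nm in("sc6","sd6"):
    p,d,k,T,W,h=load(nm); Z=W[...,2]; r=np.hypot(W[...,0]-.4416,W[...,1]-.3212)
    m=(d>0)&(r<.03)&(Z>.150)&(Z<.225); vv,uu=np.nonzero(m); print(nm,m.sum(),uu.min(),uu.max(),vv.min(),vv.max())
    out=[]
    for v in range(vv.min(),vv.max()+1):
        u=uu[vv==v]
        if len(u)>3: out.append((v,u.min(),u.max(),np.median(Z[v,u]),*np.median(W[v,u],0)[:2]))
    for o in out[::3]+[out[-1]]: print("  ",o[:3],np.round(o[3:],4))
    im=cv2.imread(f"pics/{nm}.png"); cu,cv_=int(uu.mean()),int(vv.mean()); R[nm]=cv2.resize(im[cv_-40:cv_+40,cu-40:cu+40],(400,400),interpolation=cv2.INTER_CUBIC); print("crop origin",cu-40,cv_-40)
cv2.imwrite("pics/c6.png",np.hstack([R["sc6"],R["sd6"]]))
```

```text
bar top depth pts:
hole px 317.2068965517241 171.46206896551723 145 bbox 309 325 166 177
hole [0.4435 0.3194 0.05  ]
bar top 6595 [0.4378 0.3258 0.2573] normal [0.0006 0.0047 1.    ] long [ 0.5705 -0.8213  0.0035]
sc6 178 470 486 232 253
   (235, np.int64(478), np.int64(481)) [0.219  0.4489 0.3192]
   (238, np.int64(476), np.int64(485)) [0.2148 0.4488 0.3234]
   (241, np.int64(474), np.int64(484)) [0.2051 0.4477 0.3242]
   (244, np.int64(472), np.int64(482)) [0.1931 0.4481 0.3238]
   (247, np.int64(471), np.int64(480)) [0.1827 0.4477 0.3242]
   (250, np.int64(470), np.int64(478)) [0.1735 0.4484 0.3248]
   (253, np.int64(471), np.int64(476)) [0.1637 0.4483 0.3266]
   (253, np.int64(471), np.int64(476)) [0.1637 0.4483 0.3266]
crop origin 437 203
sd6 110 255 261 83 104
   (85, np.int64(255), np.int64(260)) [0.2219 0.4408 0.3141]
   (88, np.int64(256), np.int64(260)) [0.2123 0.4416 0.3141]
   (91, np.int64(256), np.int64(261)) [0.2038 0.4421 0.314 ]
   (94, np.int64(256), np.int64(261)) [0.1936 0.4413 0.3151]
   (97, np.int64(256), np.int64(261)) [0.1834 0.4406 0.3158]
   (100, np.int64(257), np.int64(261)) [0.1745 0.4411 0.3145]
   (103, np.int64(257), np.int64(261)) [0.1651 0.4403 0.3134]
   (103, np.int64(257), np.int64(261)) [0.1651 0.4403 0.3134]
crop origin 218 53
```

View pics/c6.png

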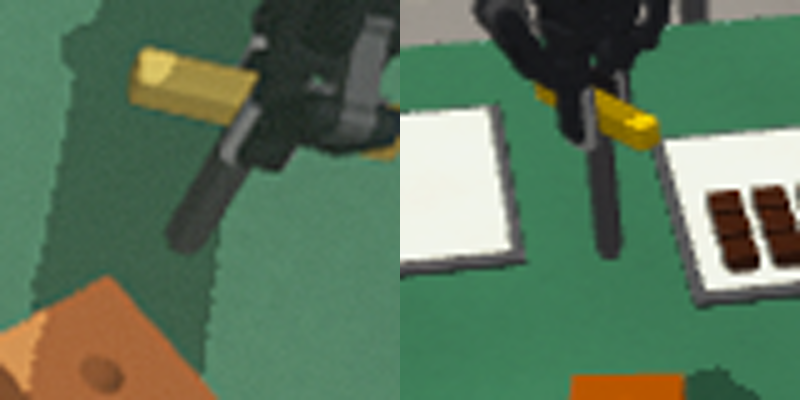

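The bar-top normal and the shank slices show the key hanging vertical and centred in the jaws. I'll insert it at the same tool yaw as the hub measurement, so any hand-eye bias cancels out.

```bash
cat > ins.py <<'E'
from rob import *
SX,SY=.5613,-.0147; A=TH-1.5*np.pi/180
def down(x,y,z0,z1,lim=8,step=.001):
    b=np.mean([manip.read_state()["force"] for _ in range(3)],0)
    for z in np.arange(z0,z1-1e-6,-step):
        manip.servo_line([x,y,z],feed=.02); s=manip.read_state(); f=s["force"]-b
        if f[2]>lim or np.hypot(f[0],f[1])>12: print("contact z",round(z,4),f,s["ee_pos"],s["moment"]); return z,f
    print("free to",z1,f,s["ee_pos"],s["moment"]); return z1,f
E
python3 - <<'E'
from ins import *
p=manip.read_state()["ee_pos"]; manip.servo_line(np.r_[p[:2],.285],feed=.2)
manip.move_pose([SX,SY,.285],ori(A)); manip.servo_line([SX,SY,.2225],feed=.1); manip.wait(.4); st("hover")
r=down(SX,SY,.2215,.206); st("end"); snap("w7")
E
```

```text
hover 19.12 [ 0.5614 -0.0147  0.2227] F [-0.2937  0.2879 -3.6478] M [ 0.0085  0.013  -0.0285] gap 0.178
free to 0.206 [0.699  0.5173 0.9543] [ 0.5613 -0.0147  0.2064] [ 0.3721  0.0088 -0.0341]
end 23.12 [ 0.5613 -0.0147  0.2064] F [ 0.4053  0.8052 -2.6935] M [ 0.3721  0.0088 -0.0341] gap 0.175
```

The key seated freely, about 13 mm into the socket. Now I turn clockwise while monitoring torque.

Run:
```python
from ins import *
m0=np.mean([manip.read_state()["moment"] for _ in range(5)],0)[2]
th=0.0; z=.206
while th<1.5:
    th+= .12 if th<.9 else .03
    zz=z-.00207*max(0,th-.1)
    manip.move_pose([SX,SY,zz],ori(A-th)); 
    if th>.9: manip.wait(.08)
    s=manip.read_state(); m=s["moment"][2]-m0
    print(round(th,2),round(s["t"],2),"dMz",round(m,3),"F",s["force"])
    if abs(m)>.15 or np.linalg.norm(s["force"])>25: break
st("end")
```

```text
0.12 23.43 dMz -0.043 F [-0.2706  0.5848 -2.7074]
0.24 23.68 dMz -0.015 F [-0.7923  1.9266 -0.7374]
0.36 23.93 dMz -0.056 F [ 0.0889  2.4996 -0.8169]
0.48 24.18 dMz -0.046 F [ 0.2032  1.9109 -0.4732]
0.6 24.43 dMz -0.086 F [-0.3489  1.7482 -0.6723]
0.72 24.68 dMz -0.022 F [ 1.074   1.7579 -1.6242]
0.84 24.93 dMz -0.037 F [ 1.4282  2.1613 -2.4371]
0.96 25.26 dMz -0.116 F [ 2.0777  1.6874 -1.2903]
0.99 25.59 dMz 0.032 F [ 2.5829  1.2528 -1.4325]
1.02 25.93 dMz -0.027 F [ 1.9549  1.2097 -1.1402]
1.05 26.26 dMz 0.009 F [ 2.2052  1.1599 -1.5964]
1.08 26.59 dMz 0.012 F [ 2.5262  1.0023 -1.781 ]
1.11 26.93 dMz -0.031 F [ 2.6206  1.0214 -2.1425]
1.14 27.26 dMz 0.003 F [ 2.8573  1.3211 -1.7528]
1.17 27.59 dMz -0.052 F [ 2.7002  0.184  -0.5471]
1.2 27.93 dMz -0.033 F [ 4.2727  1.1462 -0.229 ]
1.23 28.26 dMz 0.011 F [ 3.7253  0.3033 -1.0755]
1.26 28.59 dMz 0.038 F [ 2.7898  0.6111 -0.9621]
1.29 28.93 dMz 0.071 F [ 2.7382  0.6064 -1.4101]
1.32 29.26 dMz 0.08 F [ 3.3509 -0.3618  0.2303]
1.35 29.59 dMz 0.077 F [2.5483 0.3307 0.9727]
1.38 29.93 dMz 0.142 F [3.7277 1.1955 1.4368]
1.41 30.26 dMz 0.081 F [3.7929 0.1489 1.6019]
1.44 30.59 dMz 0.234 F [3.141  1.3483 3.2369]
end 30.59 [ 0.5614 -0.0148  0.2034] F [3.141  1.3483 3.2369] M [ 0.1933 -1.047   0.2571] gap 0.179
```

Run:
```python
from ins import *
M=[]
for i in range(25): manip.wait(.02); M.append(np.r_[manip.read_state()["moment"],manip.read_state()["force"]])
M=np.array(M); print(M.mean(0),M.std(0)/5,manip.read_state()["t"])
```

```text
[ 0.1828 -1.0461  0.2242  3.6613  0.5639  3.2811] [0.0052 0.0071 0.0048 0.0838 0.088  0.1162] 31.0083
```

Steady torque is about 0.22 N m, with onset near 1.26 rad of turn (including play), so the screw is firmly seated. I stop here, unload the key within its play, withdraw it and look.

Run:
```python
from ins import *
z=manip.read_state()["ee_pos"][2]
for b in (.04,.08,.12,.15,.18):
    manip.move_pose([SX,SY,z],ori(A-1.44+b)); 
    M=[]
    for i in range(6): manip.wait(.02); s=manip.read_state(); M.append(s["moment"])
    m=np.mean(M,0); print(b,m,s["force"])
    if m[2]<.02: break
for zz in np.arange(z+.004,.2245,.004):
    manip.servo_line([SX,SY,zz],feed=.03); f=manip.read_state()["force"]; print(round(zz,4),f)
manip.servo_line([SX,SY,.285],feed=.15); st("out")
manip.wait(.2); snap("sd8","side"); snap("w8")
a=cv2.imread("pics/sd8.png")[100:290,200:400]; b=cv2.imread("pics/w8.png")
cv2.imwrite("pics/c8.png",np.hstack([cv2.resize(a,(420,400),interpolation=cv2.INTER_CUBIC),cv2.copyMakeBorder(cv2.resize(b,(380,238)),0,162,0,0,0)]))
```

```text
0.04 [ 0.1657 -1.1072  0.1034] [4.2543 1.227  3.8545]
0.08 [ 0.1843 -1.0808 -0.0005] [3.5908 0.7476 4.5209]
0.2074 [  5.8078  -0.612  -10.3273]
0.2114 [  3.9672  -1.9028 -12.9265]
0.2154 [ 0.1648 -0.1977 -2.8563]
0.2194 [ 0.2331 -0.8978 -3.0202]
0.2234 [ 0.6673 -0.7819 -2.5443]
out 33.68 [ 0.561  -0.0144  0.2846] F [-0.7289  1.3445 -4.1753] M [ 0.0171  0.0629 -0.0287] gap 0.174
```

View pics/c8.png

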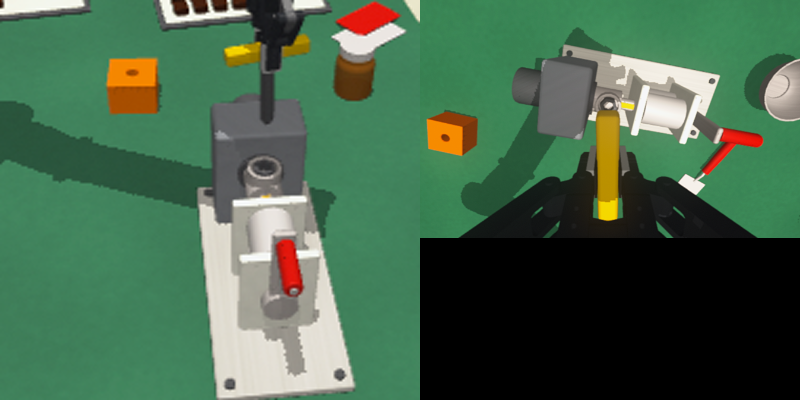

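The key is out and the crank stands upright. Now numeric checks on the sleeve, screw sink and key tilt.

Run:
```python
from rob import *
mo=np.array([.5613,-.0147])-.06*EY
for nm in("side","sd8","w8"):
    p,d,k,T,W,h=load(nm); H,S,V=cv2.split(h); Z=W[...,2]; Q=W[...,:2]-mo; X=Q@EX; Y=Q@EY
    red=((H<6)|(H>174))&(S>150)&(Z>.09)&(abs(X)<.09)&(Y<-.08)&(Y>-.18)&(d>0)
    print(nm,"sleeve x",np.percentile(X[red],[1,50,99]),"z99",np.percentile(Z[red],99),"y",np.median(Y[red]))
    r=np.hypot(X,Y-.06)
    for nmz,lo,hi in(("screw",.0088,.0118),("rim",.0165,.0195)):
        m=(d>0)&(r>lo)&(r<hi)&(Z>.12)&(Z<.145); print("  ",nmz,m.sum(),np.median(Z[m]) if m.any() else None)
tcp=manip.read_state()
p,d,k,T,W,h=load("w8"); H,S,V=cv2.split(h)
yb=(H>20)&(H<35)&(S>120)&(d>0)&(abs(W[...,2]-.304)<.006); Q=W[yb]; n=np.linalg.svd(Q-Q.mean(0),full_matrices=False)[2]; R=Ro.from_rotvec(tcp["tcp_rot"]).as_matrix()
n2=n[2]*np.sign(n[2][2]); print("bar z",np.median(Q[:,2])-tcp["ee_pos"][2],"normal tool",R.T@n2,"long tool",R.T@n[0],"ctr tool",R.T@(Q.mean(0)-tcp["ee_pos"]))
p,d,k,T,W,h=load("w6"); H,S,V=cv2.split(h)
yb=(H>20)&(H<35)&(S>120)&(d>0)&(abs(W[...,2]-.259)<.006); Q=W[yb]; R=Ro.from_rotvec(ori(34.75*np.pi/180)).as_matrix(); n=np.linalg.svd(Q-Q.mean(0),full_matrices=False)[2]; n2=n[2]*np.sign(n[2][2]);print("before: bar z",np.median(Q[:,2])-.2397,"normal",R.T@n2,"long",R.T@n[0],"ctr",R.T@(Q.mean(0)-[.4416,.3212,.2397]))
```

```text
side sleeve x [-0.0618 -0.0533 -0.0442] z99 0.15788303569285195 y -0.13357255781895747
   screw 23 0.13803342367378257
   rim 32 0.13511455270883949
sd8 sleeve x [-0.0094 -0.0013  0.0087] z99 0.18289932723550975 y -0.13533538567913292
   screw 23 0.13576278671814745
   rim 39 0.13466578673938845
w8 sleeve x [-0.0082  0.0027  0.0096] z99 0.1800710618628404 y -0.12725309943286506
   screw 168 0.13360009657511357
   rim 279 0.1329967927620725
bar z 0.017262271351619896 normal tool [-0.0224  0.004  -0.9997] long tool [-0.9997  0.0027  0.0224] ctr tool [ 0.0055  0.0004 -0.0172]
before: bar z 0.017634977811481628 normal [ 0.0035  0.0032 -1.    ] long [-1.      0.0006 -0.0035] ctr [ 0.0059 -0.0005 -0.0176]
```

Checks:
- Screw sink is about 2.4 mm, roughly 1.15 rad.
- The sleeve is within 2 mm of straight above the shaft.
- The key tilted 0.022 rad in the grip during withdrawal. I'll correct that with the tool orientation and return it to the stand.

Run:
```python
from ins import *
R0=Ro.from_rotvec(ori(34.75*np.pi/180)); up=R0.apply([-.0235,.001,-.9997]); up/=np.linalg.norm(up)
Q,_=Ro.align_vectors([[0,0,1.]],[up]); o=(Q*R0).as_rotvec(); print(o,up)
g=np.array([.4422,.3214]); off=(Q*R0).apply([0,0,-.0107]); P=g-off[:2]; print(P)
manip.move_pose(np.r_[P,.24],o); manip.servo_line(np.r_[P,.145],feed=.15); manip.wait(.3); st("above"); snap("sc9","scene")
z,f=down(P[0],P[1],.142,.088,lim=5,step=.003)
st("end")
```

```text
[ 1.4468  2.7646 -0.0156] [ 0.0142 -0.0187  0.9997]
[0.4424 0.3212]
above 36.42 [0.4427 0.3216 0.1457] F [ 0.103   0.4573 -3.3093] M [ 0.0676  0.0269 -0.0771] gap 0.175
free to 0.088 [-0.6415 -0.0258 -0.28  ] [0.4423 0.3212 0.0879] [ 0.0318  0.0163 -0.0597]
end 42.17 [0.4423 0.3212 0.0879] F [-0.6053  0.2915 -3.198 ] M [ 0.0318  0.0163 -0.0597] gap 0.179
```

Run:
```python
from ins import *
s=manip.read_state(); p=np.array(s["ee_pos"])
z,f=down(.4424,.3212,.0876,.0868,lim=3,step=.0004)
manip.grip(.6); manip.wait(.3); st("released")
manip.servo_line([.4424,.3212,.22],feed=.1); manip.wait(.4); st("up"); snap("w10"); snap("sc10","scene"); snap("sd10","side")
p,d,k,T,W,h=load("w10"); H,S,V=cv2.split(h); Z=W[...,2]
near=(d>0)&(np.hypot(W[...,0]-.4425,W[...,1]-.3215)<.07)
t=near&(H>20)&(H<35)&(S>120)&(abs(Z-.106)<.006)
Q=W[t]; c=Q.mean(0); n=np.linalg.svd(Q-c,full_matrices=False)[2]; n2=n[2]*np.sign(n[2][2])
print("bar",t.sum(),cv2.minAreaRect((Q[:,:2]*1000).astype(np.float32)),"z med",np.median(Q[:,2]),"tilt normal",n2,"z along bar",np.percentile(Q[:,2],[2,98]))
w=cv2.imread("pics/w10.png")[:300,160:480]; s=cv2.imread("pics/sd10.png")[90:390,180:460]
cv2.imwrite("pics/c10.png",np.hstack([w,s]))
for a,b in(("scene","sc10"),("side","sd10")):
    A0,B0=load(a)[0].astype(int),load(b)[0].astype(int)
    bx=dict(scene=[("bowl",205,115,255,160),("jar",305,335,348,388)],side=[("bowl",350,298,420,362),("spat",205,288,325,332),("jar",355,112,382,148)])[a]
    print(a,[(n,np.abs(A0[y0:y1,x0:x1]-B0[y0:y1,x0:x1]).mean().round(1)) for n,x0,y0,x1,y1 in bx])
```

```text
contact z 0.0872 [ 0.0223 -0.344   5.7222] [0.4426 0.3213 0.0876] [-0.1425  0.2679 -0.0416]
released 43.41 [0.4424 0.3212 0.0872] F [-0.0062  0.1323 -0.265 ] M [0.0368 0.0585 0.0066] gap 0.602
up 45.28 [0.4424 0.3211 0.2199] F [-0.3031  0.6889  0.9198] M [0.0438 0.0143 0.0047] gap 0.595
bar 1925 ((442.9061279296875, 321.9349670410156), (15.439398765563965, 89.34986114501953), 35.1423454284668) z med 0.1049898548051138 tilt normal [-0.0179 -0.0129  0.9998] z along bar [0.1028 0.1064]
scene [('bowl', np.float64(1.3)), ('jar', np.float64(1.3))]
side [('bowl', np.float64(0.6)), ('spat', np.float64(0.6)), ('jar', np.float64(0.7))]
```

View pics/c10.png

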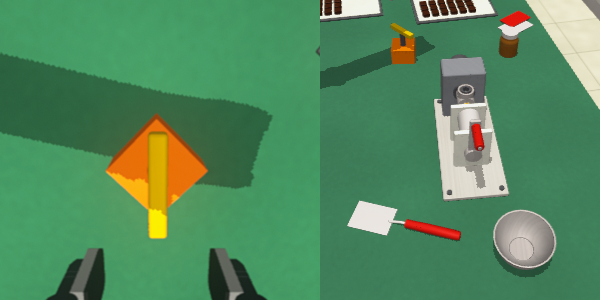

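The key stands in its stand (bar top at the same 0.105 m as at the start, tilt about 0.022 rad), the crank is upright, and the bystanders haven't moved. Handing in.

```bash
python3 -c "
from plant import ticket,manip
print(ticket.finish_job(), manip.read_state()['t'])"
```

```text
the job is handed in; nothing more can be done
the job is handed in; nothing more can be done
```

The job is handed in, with the last reading before that at 45 s of the 72 s allowed. I turned the crank about 0.88 rad until the flat faced up. I then seated the key about 13 mm into the setscrew, tightened it and put the key back in its stand.

**Last checks**
- **Screw:** the torque held steady at about 0.22 N m, at the top of the firm band. The screw top sank about 2.4 mm by wrist depth, roughly 1.15 rad. The side view's depth gave about 1.8 mm, so the two disagree somewhat. The wrist figure fits the torque starting to rise near 1.26 rad of wrist turn, which includes the key's play.
- **Crank:** after tightening, the sleeve was 1 to 3 mm from straight above the shaft, about 0.04 rad or less. The two views disagreed on the side it leans to.
- **Key:** it stands in the hole, with its bar top at the same 0.105 m as before I took it and a tilt of about 0.022 rad.
- **Bystanders:** the bowl, jar and spatula look unchanged in the before-and-after pictures, and the gripper is clear of everything.

**Off-nominal**
- **Withdrawal:** the key stuck slightly when I pulled it out, with up to 13 N measured, and tilted 0.022 rad in the grip. I corrected for that when placing it.
- **Camera views:** the scene and side cameras disagreed by about 4 mm in y, so I relied on the wrist camera for the fits.

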